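Unlock the tab-lock knob and open the bench dust gate

ROBOT

A 6-joint arm with a two-finger parallel gripper is mounted at the origin on the work surface. World frame = base frame: x ahead of the robot, y to its left, z up, the work surface at z = 0. Lengths are in m, angles in rad, forces in N, time in s.
With the tool pointing down it reaches from about 0.4 to 0.825 m from the base axis. Payload 7 kg.
Tool frame: the origin (TCP) lies midway between the tips of the shut fingers; the grasp point (between the pads) lies 19 mm behind it; z points along the fingers, y is the direction in which the jaws open and shut (so a half turn about z gives the same grasp; the last joint's range is limited). The gripper opens to 88 mm and grips with 3 to 60 N. Pads are 19 mm wide; open, the fingers measure 130 mm over their backs; the gripper's body (78 mm by 193 mm) begins 47 mm behind the grasp point.
Start: joints at [-0.939, 0.359, 0.012, 0, -1.224, -0.288], TCP at [0.227, -0.635, 0.227] pointing down, gripper open.
Joint ranges: [-3.07, 3.07], [-1.43, 2.12], [-1.02, 1.25], [-3.03, 1.67], [-3.05, -0], [-3.03, 3.03]. Speed limits (rad/s): [2.39, 2.39, 3.01, 3.14, 3.14, 3.14].

INTERFACE

Orientations are given as a unit quaternion [w, x, y, z].
In Python, from cell import sensors, cams, bot, search_frame, regions_of gives the robot as it stands. The module is installed in compiled form; this text tells all that it offers.
- The arm moves only by the tool send_rows, never from a script. Its argument "moves" is a list of rows, each a list of 2 entries, a list of its own where there are three numbers: the shift along the tool's x, y, z in units of 40 mm (1.0 is 40 mm), then the turn, a rotation vector about the tool's x, y, z in rad. In form: [[[tx, ty, tz], [wx, wy, wz]], ...]. A call has 1 to 12 rows; each row shifts and turns the commanded pose from where the row before left it, along the tool's axes as they then stand; what a row does not reach is not made up. A row lasts 1/8 s, in which the tool goes at most 62.5 mm and 10.7 degrees, less where a joint would pass 70% of its speed; a pose out of reach is approached as far as the arm can. A call is refused whole if a number of a shift passes 1 or a number of a turn 0.188, either way. A call with a gripper value outside its range is refused whole. "claw" is the closure, from 0 (fully open) to 1 (shut), set as the call begins (left out, the last holds). The fingers move at their own pace and stop on an object; "newtons" is the grip in N (left out, the last holds). Time passes only in rows, so rows that do not move let the fingers close. It gives the time, the measured TCP pose, the force and the opening at its end, in the units of the state.
- sensors.get_obs(): the state, without advancing time (a new reading comes with each control period).
- cams.get_image(name): name is "side" or "top"; returns a dict with "frame" (480x640x3 uint8, blue, green, red), "vertical_fov" (degrees; the focal length in pixels is half the picture's height over the tangent of half this angle, whatever the lens; pixels are square), "cx", "cy" (the principal point, pixels), "cam_to_world" (4x4, takes a point from camera to world coordinates). Camera axes: x right, y down, z forward; pixel columns grow to the right and rows downward; lengths in m; the calibration is good to about 2 mm. A picture is of the moment at which its call begins. There is no depth.
- bot.hand_in(): hands the job in, once; it reports no verdict.
Trained networks look in a picture, given as the dict that the camera call returned (one of the last four; its "shot" number tells which), for a name from the list of things; names that differ only in an ending like _2 or _b are one class to them, and where a whole thing is asked for, a point or a joint stands for the part that bears it (a point fixed in the world has none). Each returns a list of dicts, best first, with "confidence" (0 to 1); they miss things now and then, are a little off and sometimes report something else, mostly with a low value. They report only what shows in the picture. A call takes as long as a camera call.
- search_frame(picture, label): "point" ([x, y, z] in m, in world coordinates, good to about 4 mm: the middle of the surface that is visible of it).
- regions_of(picture, label): "region" (480x640 bool, what is visible of it).
The state is a dict: "t": time; "joint_positions": joint angles; "joint_vel": joint speeds; "tau": joint torques, N m; "eef_pos": TCP position; "tool_rot": TCP orientation; "ft_force": force on the tool from outside, world axes, zero at the start; "wrist_torque": the same for the moment, N m; "opening": opening from 0.0 (shut) to 1.0 (fully open).
Only numpy, scipy, OpenCV 4.12 (cv2) and the standard library are available. Lean on these libraries where they do the work, as an engineer would, in place of code of your own. Each camera call takes 0.05 s, during which the arm holds its last target.

TASK

Open the bench dust gate. Gently pinch the two green release tabs of its locking knob, turn the knob counterclockwise (seen from above) until it meets its red stop without forcing it, and let the tabs spring back out so that the knob stays latched there; only then draw the yellow gate handle gently out to its rubber buffer. Let go of everything and leave the other things on the bench where they are.

Things in the scene. Friction and masses are not known exactly. Their poses are not given: they have to be found in the camera images.
- gate_unit: The dust gate unit, fixed to the bench: a brown wooden board 260 x 300 mm (its x, y), 18 mm thick, its -x side towards the robot. Origin: centre of the board's underside; z up. It carries a grey pedestal with the knob on its -y half and a grey gate housing on its +y half, with two aluminium rails 66 mm high beside the gate blade at y -19 and y 89 mm, from x 0 backwards
- duct_rim (a point): centre of the rim of the round open steel duct on the gate housing: 84 mm across, 110 mm above the bench, standing behind the gate handle
- ring: steel wall pieces that form a ring (radius 23 to 28 mm, 12 mm high) around the foot of the knob. Origin: on the knob's axis, at the top of the grey pedestal (108 x 108 mm, 50 mm above the bench). Its x axis is where the pointer points when locked. More than 20 N of a tab's tooth on a wall (knob twisted without release) bends it
- knob (a joint): knob angle in rad: 0 locked, grows counterclockwise seen from above; upright axis. A spring pulls it towards 0 (0.15 N m per rad, plus 0.03 to 0.05 N m friction). It cannot leave 0 until both tabs are in by 2.5 mm or more. The stop, a red block 12 mm high on an adjustable collar, differs from unit to unit: met between 0.86 and 1.38 rad
- knob_grip (a point): point on the knob's axis at the height to pinch the tabs, 36 mm above the pedestal top (86 mm above the bench). Turns with the knob: x along the orange pointer, tabs at +y and -y. Black hub 30 to 35 mm across, top 50 mm above the pedestal. In the last 0.07 rad before the stop, let go: the tabs spring out and latch the knob. Let go earlier, the tabs stay 2.5 mm in, not latched
- pointer_tip (a point): end of the knob's orange pointer arm, 44 mm from the axis, 7 mm above the pedestal top; arm 8 mm wide and high. Locked, it points to the unit's +y and bars the gate. It meets the red stop at 38 mm radius: more than 15 N there (0.57 N m on top of spring and friction, about 0.75 N m in all at the knob) breaks the stop
- tab_a (a joint): inward travel in m of the green tab at knob_grip's +y (0 out, 0.006 fully in). A ribbed upright paddle 22 mm wide, 5 mm thick, 22 to 48 mm above the pedestal top; outer face 30 mm from the axis when out: the pair is 60 mm over the faces, 48 mm fully in. Spring: 6 N to start, 9 N at 2.5 mm, 13 N fully in. Cracks if pressed with more than 25 N
- tab_b (a joint): the same for the green tab at knob_grip's -y
- gate (a joint): how far the gate is drawn out, in m: 0 shut, 0.070 at the rubber buffer (fully open). Slides along the unit's -x, towards the robot, against about 3 N of friction. Until the knob is turned, the pointer stops it after 1.5 mm. More than 20 N of the gate on the pointer or the buffer is forcing it
- gate_handle (a point): point in the yellow gate handle, 85 mm above the bench, 17 mm below its top. An upright paddle on the gate blade: 10 mm thick along the unit's x, 40 mm wide along y, 57 to 102 mm above the bench. Axes as the unit's; moves with the gate. A steel bar, 57 to 65 mm above the bench, runs through its foot from 82 mm to its -y side to 40 mm to its +y side
- buffer_face (a point): middle of the black rubber buffer's top, 70 mm above the bench, at the front of the unit; it stops the bar at the foot of the gate handle
- sanding_block: cork sanding block 55 x 35 x 28 mm, lying on the unit's board behind the knob; origin under its centre
- battery: black and yellow battery pack 75 x 115 x 63 mm; origin under its centre
- glue: yellow glue bottle, 60 mm across, 150 mm high; origin under its centre
- screwdriver: screwdriver lying on the bench; x along it
- wrench: steel wrench lying on the bench; x along it
- tape_measure: yellow tape measure 70 x 40 x 66 mm; origin under its centre
- bit_tray: open wooden tray of drill bits 150 x 240 x 40 mm, bits to 72 mm high; origin under its centre

How it is judged:
By the outcome, as a careful person would: the job done as asked, in the order asked, and still so for the second after the job is handed in, with the robot touching nothing.
It also fails if it takes over 64 s, if anything falls off the work surface, if the arm or the gripper's body presses on something with over 40 N, if the wrist force passes 120 N, or if a joint passes its speed limit or range.

## Working session

There is one attempt and no reset: what is moved stays moved. The work goes in short steps, Python scripts to look and compute and a tool call to move; the robot and the scene stay as the last step left them, time stands still between calls to the robot, and variables do not carry over. Pictures are saved under pics/ and viewed, and the job is handed in when it is done.

Besides the shell and the picture viewer there is one more tool, called after "Request:" by a JSON object that holds its "method" and its "body". send_rows: Moves the arm, as the interface text tells. Its arguments: {"type":"object","properties":{"moves":{"type":"array"},"claw":{"type":"number"},"newtons":{"type":"number"}},"required":["moves"]}

```bash
mkdir -p pics; ls; python3 - <<'E'
from cell import sensors,cams
import cv2,json
o=sensors.get_obs();print(o)
for n in("side","top"):
    p=cams.get_image(n);cv2.imwrite(f"pics/{n}0.png",p["frame"]);print(n,p["vertical_fov"],p["cx"],p["cy"],p["cam_to_world"],p["shot"])
E
```

```text
pics
{'t': 0.0, 'joint_positions': array([-9.38892017e-01,  3.59380377e-01,  1.10451233e-02, -3.48113309e-04,
       -1.22408477e+00, -2.88082964e-01]), 'joint_vel': array([-1.42966607e-03, -7.97517253e-04, -8.74781915e-04, -2.45237140e-04,
        1.33001959e-05, -4.16084127e-04]), 'tau': array([ 1.57056500e-03, -5.82719922e+01,  2.93049037e+01,  6.99721187e+00,
        6.69759684e-03, -1.57079594e-04]), 'eef_pos': array([ 0.22732992, -0.63504458,  0.22562128]), 'tool_rot': array([-2.13773864e-04, -1.71006706e-01,  9.85269517e-01,  8.00114128e-04]), 'ft_force': array([-0.33668253, -0.56004117,  0.26433734]), 'wrist_torque': array([-0.02768345, -0.06892132, -0.00360098]), 'opening': 1.002835396498648}
side 48.69007523607532 316.6132575573889 243.09165895776084 [[-0.93748918 -0.24058594  0.25146061  0.18535303]
 [-0.34801017  0.65165636 -0.67396803  0.82361096]
 [-0.00171867 -0.71934859 -0.69464714  0.93625293]
 [ 0.          0.          0.          1.        ]] 1
top 43.60677280475767 308.2657470341069 244.81403128220444 [[ 0.01524789 -0.99693597  0.07672145  0.36766464]
 [-0.9998786  -0.0149568   0.00436725 -0.01131431]
 [-0.00320637 -0.07677873 -0.997043    1.5877698 ]
 [ 0.          0.          0.          1.        ]] 2
```

View pics/side0.png

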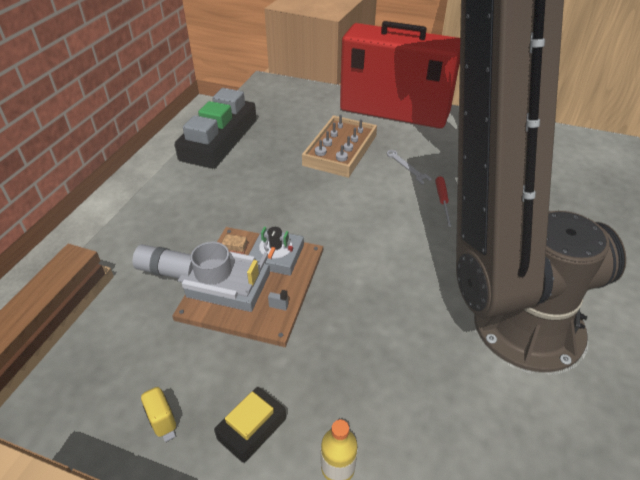

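View pics/top0.png

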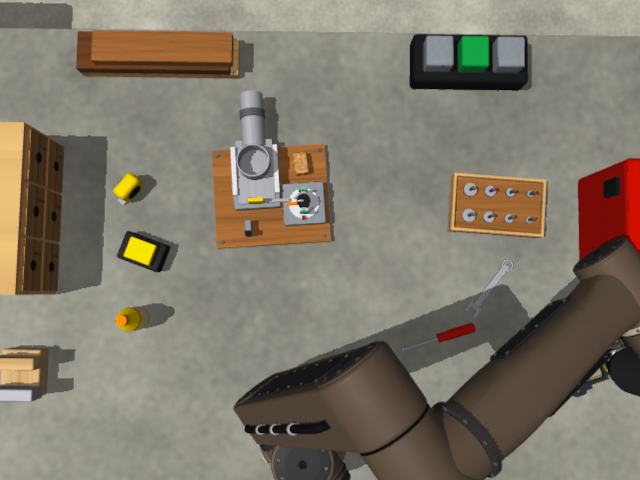

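The top view shows the unit around pixel (272,196), knob near (303,202), and the handle near (256,200). Next I'll zoom in and measure.

```bash
cat > h.py <<'E'
import numpy as np,cv2
from cell import sensors,cams,bot,search_frame,regions_of
def K(p):
    f=240/np.tan(np.radians(p["vertical_fov"])/2);return f,p["cx"],p["cy"]
def proj(p,X):
    f,cx,cy=K(p);T=np.linalg.inv(np.array(p["cam_to_world"]));X=np.atleast_2d(X)
    c=X@T[:3,:3].T+T[:3,3];return np.c_[cx+f*c[:,0]/c[:,2],cy+f*c[:,1]/c[:,2]]
def back(p,u,v,z):
    f,cx,cy=K(p);T=np.array(p["cam_to_world"]);d=T[:3,:3]@np.array([(u-cx)/f,(v-cy)/f,1]);o=T[:3,3]
    return o+d*(z-o[2])/d[2]
def crop(p,u0,v0,u1,v1,s,name,pts=None):
    im=cv2.resize(p["frame"][v0:v1,u0:u1],None,fx=s,fy=s,interpolation=cv2.INTER_CUBIC)
    if pts is not None:
        for u,v in pts: cv2.drawMarker(im,(int((u-u0+.5)*s),int((v-v0+.5)*s)),(255,0,255),cv2.MARKER_CROSS,10,1)
    cv2.imwrite("pics/"+name,im)
E
python3 - <<'E'
from h import *
P={n:cams.get_image(n) for n in("side","top")}
for n in P:
    for l in["gate_unit","duct_rim","ring","knob","knob_grip","pointer_tip","tab_a","gate_handle","gate","buffer_face","sanding_block"]:
        try:
            r=search_frame(P[n],l)
            print(n,l,[(np.round(a["point"],4).tolist(),round(a["confidence"],2)) for a in r[:3]])
        except Exception as e: print(n,l,e)
crop(P["side"],165,215,335,350,4.5,"s1.png");crop(P["top"],200,80,340,255,3.4,"t1.png")
E
```

```text
side gate_unit [([0.616, 0.1569, 0.0415], 0.91)]
side duct_rim [([0.6147, 0.1596, 0.0426], 0.92)]
side ring []
side knob [([0.5853, 0.0183, 0.0853], 0.82)]
side knob_grip [([0.5888, 0.0185, 0.0889], 0.78)]
side pointer_tip [([0.5891, 0.0227, 0.0853], 0.85), ([0.6287, 0.1352, 0.0582], 0.18)]
side tab_a [([0.5888, 0.0154, 0.0873], 0.67), ([0.6166, 0.0121, 0.0892], 0.57)]
side gate_handle [([0.6279, 0.1376, 0.056], 0.98), ([0.614, 0.1565, 0.0418], 0.58)]
side gate [([0.6329, 0.1367, 0.0515], 0.7)]
side buffer_face [([0.6125, 0.1551, 0.0402], 0.7)]
side sanding_block [([0.6905, 0.0257, 0.0466], 0.93)]
top gate_unit [([0.6223, 0.1096, 0.0302], 0.94)]
top duct_rim [([0.6262, 0.1127, 0.0345], 0.97)]
top ring []
top knob [([0.5922, 0.0076, 0.0987], 0.63), ([0.3825, -0.4801, 0.0059], 0.38)]
top knob_grip [([0.5983, 0.0086, 0.098], 0.85), ([0.6513, 0.1302, 0.0557], 0.61)]
top pointer_tip [([0.6268, 0.1146, 0.0361], 0.16)]
top tab_a [([0.5706, 0.0102, 0.0959], 0.5), ([0.7053, 0.0165, 0.0436], 0.29)]
top gate_handle [([0.655, 0.1263, 0.0545], 0.78)]
top gate [([0.6532, 0.1289, 0.0535], 0.76), ([0.5954, 0.0144, 0.0997], 0.36)]
top buffer_face [([0.6227, 0.1177, 0.0377], 0.65)]
top sanding_block [([0.7014, 0.0187, 0.0462], 0.57)]
```

View pics/s1.png

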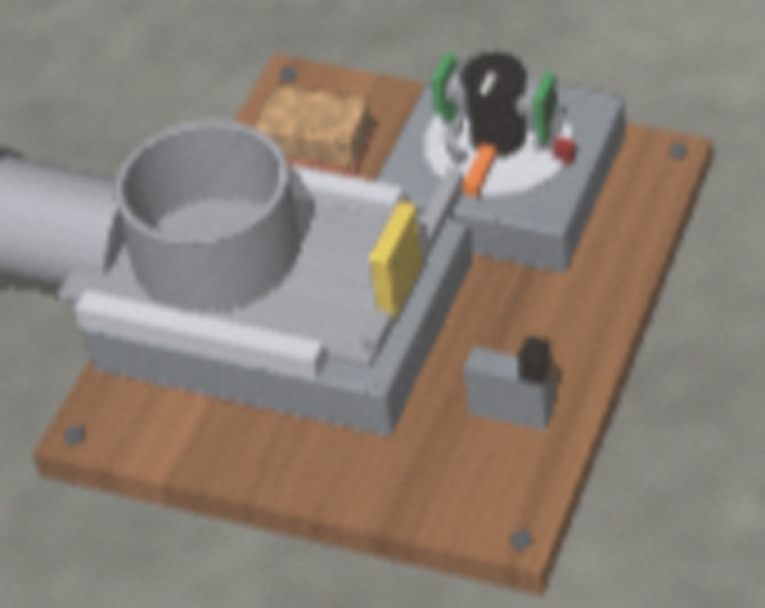

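View pics/t1.png

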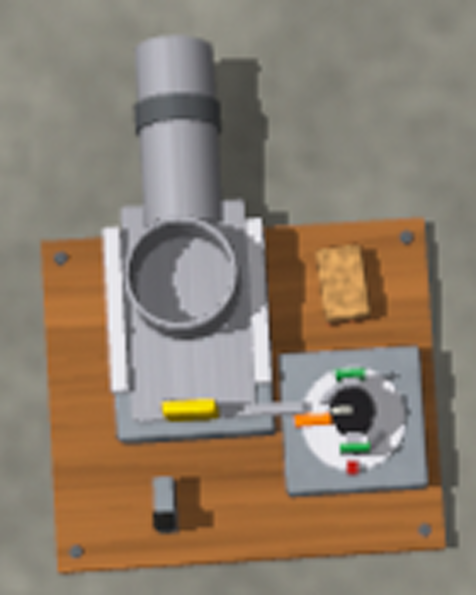

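```bash
python3 - <<'E'
from h import *
from scipy.optimize import least_squares
P={n:cams.get_image(n) for n in("side","top")}
tc=np.array([[42,240],[425,218],[445,548],[58,572]])/3.4+[200,80]-.35
sc=np.array([[38,455],[275,55],[712,140],[540,577]])/4.5+[165,215]-.4
C=np.array([[.13,.15,.018],[.13,-.15,.018],[-.13,-.15,.018],[-.13,.15,.018]])
def W(q,X): 
    c,s=np.cos(q[2]),np.sin(q[2]);R=np.array([[c,-s,0],[s,c,0],[0,0,1]]);return X@R.T+[q[0],q[1],0]
f={"top":lambda q:(proj(P["top"],W(q,C))-tc).ravel(),"side":lambda q:(proj(P["side"],W(q,C))-sc).ravel()}
for k in f:
    r=least_squares(f[k],[.62,.1,.05]);print(k,r.x,np.round(r.fun,1))
r=least_squares(lambda q:np.r_[f["top"](q),f["side"](q)],[.62,.1,.05]);q=r.x;print(q,np.round(r.fun,1))
np.save("q.npy",q)
# knob features
for name,p,tr,pts in(("top",P["top"],lambda a:np.array(a)/3.4+[200,80]-.35,
   {"tabfar_top":((351,374),.098),"tabnear_top":((355,447),.098),"hubtop":((352,409),.100),"handle_top":((190,408),.102),"red":((352,467),.062),"ptr":((314,420),.061),"buf":((164,520),.07),"duct":((183,275),.11)}),
  ("side",P["side"],lambda a:np.array(a)/4.5+[165,215]-.4,
   {"tabfar_top":((449,58),.098),"tabnear_top":((548,77),.098),"hubtop":((495,72),.100),"handle_top":((396,230),.102),"red":((566,142),.062),"ptrtip":((475,185),.061),"buf":((536,345),.07),"duct":((203,170),.11)})):
  for k,(uv,z) in pts.items():
    u,v=tr(uv);X=back(p,u,v,z);c,s=np.cos(q[2]),np.sin(q[2]);d=X[:2]-q[:2]
    print(name,k,np.round(X,4),"unit",np.round([c*d[0]+s*d[1],-s*d[0]+c*d[1]],4))
crop(P["top"],275,175,335,235,10,"t2.png");crop(P["side"],240,215,320,275,9,"s2.png")
E
```

```text
top [0.6179567  0.09608538 0.07449162] [-0.   0.1 -0.  -0.1  0.2  0.1 -0.1 -0.1]
side [0.61676001 0.0962676  0.07933868] [-1.   0.   0.1 -0.   0.3  0.2  0.6 -0.3]
[0.61730917 0.0960875  0.0770943 ] [-0.2  0.5 -0.2  0.   0.3  0.2  0.   0.2 -1.2 -0.3  0.1 -0.2  0.3  0.2
  0.2 -0.4]
top tabfar_top [0.6209 0.0108 0.098 ] unit [-0.003  -0.0853]
top tabnear_top [0.5667 0.007  0.098 ] unit [-0.0574 -0.0849]
top hubtop [0.5945 0.0096 0.1   ] unit [-0.0294 -0.0844]
top handle_top [0.5932 0.1287 0.102 ] unit [-0.0215  0.0344]
top red [0.5563 0.0095 0.062 ] unit [-0.0675 -0.0817]
top ptr [0.5917 0.0387 0.061 ] unit [-0.03   -0.0552]
top buf [0.5133 0.1493 0.07  ] unit [-0.0996  0.0611]
top duct [0.6905 0.1352 0.11  ] unit [0.076  0.0334]
side tabfar_top [0.6222 0.0034 0.098 ] unit [-0.0023 -0.0928]
side tabnear_top [ 0.5681 -0.0011  0.098 ] unit [-0.0566 -0.0931]
side hubtop [0.5943 0.0069 0.1   ] unit [-0.0298 -0.0872]
side handle_top [0.593  0.1285 0.102 ] unit [-0.0217  0.0342]
side red [0.5563 0.0066 0.062 ] unit [-0.0678 -0.0845]
side ptrtip [0.5886 0.0512 0.061 ] unit [-0.0321 -0.0425]
side buf [0.5134 0.1474 0.07  ] unit [-0.0997  0.0591]
side duct [0.6952 0.1312 0.11  ] unit [0.0804 0.029 ]
```

View pics/s2.png

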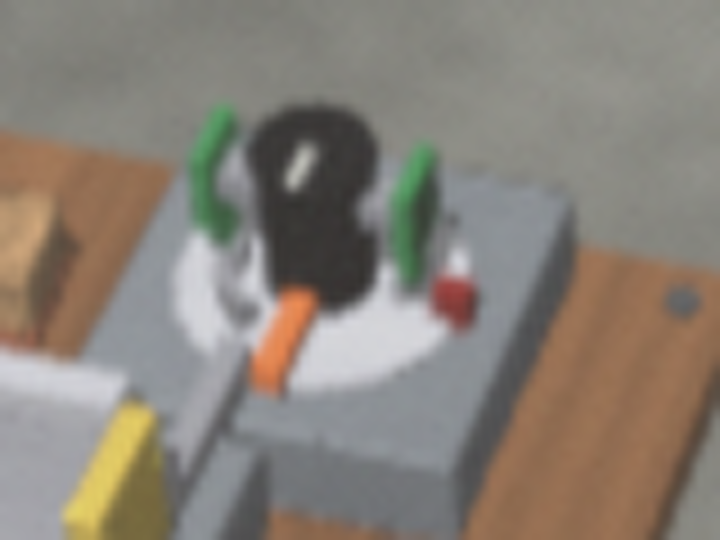

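View pics/t2.png

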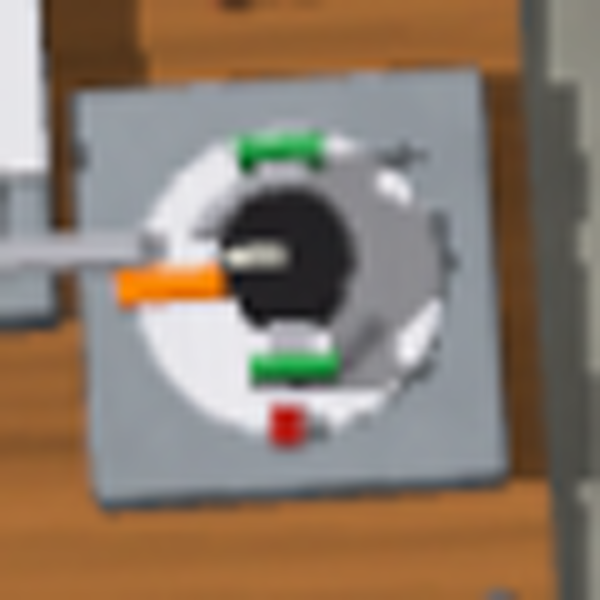

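The views agree: unit at about (0.617, 0.096) with yaw 0.077, and the knob axis at world (0.594, 0.009). The handle top is at unit (-0.0216, 0.034). The red stop at unit (-0.0675, -0.083) implies contact at roughly 1.3 rad. Next I'll travel to a point above the knob.

Request:
{"method": "send_rows", "body": {"moves": [[[-0.3,0.26,0],[0,0,0]],[[-0.6,0.51,0.03],[0,0,0]],[[-0.6,0.51,0.03],[0,0,0]],[[-0.6,0.51,0.03],[0,0,0]],[[-0.6,0.51,0.03],[0,0,0]],[[-0.6,0.51,0.03],[0,0,0]],[[-0.6,0.51,0.03],[0,0,0]],[[-0.6,0.51,0.03],[0,0,0]],[[-0.6,0.51,0.03],[0,0,0]],[[-0.6,0.51,0.03],[0,0,0]],[[-0.6,0.51,0.03],[0,0,0]],[[-0.6,0.51,0.03],[0,0,0]]], "claw": 0.12, "newtons": 15}}

```text
t: 2.9
eef_pos: [0.4085, -0.3198, 0.2135]
tool_rot: [0.0, -0.171, 0.985, -0.0]
ft_force: [0.3, -0.4, -1.0]
opening: 0.882
```

Request:
{"method": "send_rows", "body": {"moves": [[[-0.6,0.51,0.03],[0,0,0]],[[-0.6,0.51,0.03],[0,0,0]],[[-0.6,0.51,0.03],[0,0,0]],[[-0.6,0.51,0.03],[0,0,0]],[[-0.6,0.51,0.03],[0,0,0]],[[-0.6,0.51,0.03],[0,0,0]],[[-0.6,0.51,0.03],[0,0,0]],[[-0.6,0.51,0.03],[0,0,0]],[[-0.6,0.51,0.03],[0,0,0]],[[-0.6,0.51,0.03],[0,0,0]],[[-0.5,0.42,0.03],[0,0,0]],[[-0.3,0.26,0],[0,0,0]]]}}

```text
t: 4.4
eef_pos: [0.5866, -0.0107, 0.2]
tool_rot: [-0.0, -0.171, 0.985, 0.0]
ft_force: [0.2, 0.6, 0.3]
opening: 0.878
```

Request:
{"method": "send_rows", "body": {"moves": [[[0,0,0],[0,0,-0.1085]],[[0,0,0],[0,0,-0.1085]],[[0,0,0],[0,0,-0.1085]],[[0,0,0],[0,0,-0.1085]],[[0,0,0],[0,0,-0.1085]],[[0,0,0],[0,0,-0.1085]],[[0,0,0],[0,0,-0.1085]],[[0,0,0],[0,0,-0.1085]],[[0,0,0],[0,0,-0.1085]],[[0,0,0],[0,0,-0.1085]],[[0,0,0],[0,0,-0.1085]],[[0,0,0],[0,0,-0.1085]]]}}

```text
t: 5.9
eef_pos: [0.5862, -0.0122, 0.2003]
tool_rot: [0.0, 0.734, -0.679, -0.0]
ft_force: [-0.5, 0.3, -0.0]
opening: 0.879
```

```bash
cat >> h.py <<'E'
def st(target=None,axang=None):
    from scipy.spatial.transform import Rotation as Rn
    o=sensors.get_obs();w,x,y,z=o["tool_rot"];R=Rn.from_quat([x,y,z,w]).as_matrix()
    print("t",round(o["t"],2),"pos",np.round(o["eef_pos"],4),"tooly deg",round(float(np.degrees(np.arctan2(R[1,1],R[0,1])))%360,2),"z",np.round(R[:,2],4),"op mm",round(o["opening"]*88,2),"F tool",np.round(R.T@o["ft_force"],2),"T tool",np.round(R.T@o["wrist_torque"],3),"j",np.round(o["joint_positions"],3))
    if target is not None: print("shift units",np.round(R.T@(np.array(target)-o["eef_pos"])/.04,3))
    return o,R
E
python3 - <<'E'
from h import *
st([.5942,.0088,.069])
E
```

```text
t 5.9 pos [ 0.5862 -0.0122  0.2003] tooly deg 184.47 z [-1.e-04  0.e+00 -1.e+00] op mm 77.34 F tool [-0.38  0.42  0.03] T tool [-0.105 -0.011  0.017] j [ 0.312  0.233 -0.228 -0.    -1.111 -0.234]
shift units [-0.507 -0.241  3.281]
```

Request:
{"method": "send_rows", "body": {"moves": [[[-0.25,-0.12,0],[0,0,0]],[[-0.257,-0.121,0],[0,0,0]],[[0,0,0.4],[0,0,0]],[[0,0,0.6],[0,0,0]],[[0,0,0.6],[0,0,0]],[[0,0,0.5],[0,0,0]],[[0,0,0.2],[0,0,0]],[[0,0,0],[0,0,0]]]}}

```text
t: 6.9
eef_pos: [0.594, 0.0088, 0.1074]
tool_rot: [0.001, 0.733, -0.68, -0.0]
ft_force: [0.6, -0.4, 0.0]
opening: 0.881
```

```bash
python3 - <<'E'
from h import *
st([.5942,.0088,.069])
p=cams.get_image("side");crop(p,220,190,330,290,7,"s3.png")
E
```

```text
t 6.9 pos [0.594  0.0088 0.1074] tooly deg 184.28 z [-1.5e-03 -6.0e-04 -1.0e+00] op mm 77.54 F tool [ 0.42 -0.53 -0.02] T tool [-0.105 -0.105 -0.043] j [ 0.343  0.331 -0.325  0.    -0.917 -0.269]
shift units [-0.001 -0.006  0.959]
```

View pics/s3.png

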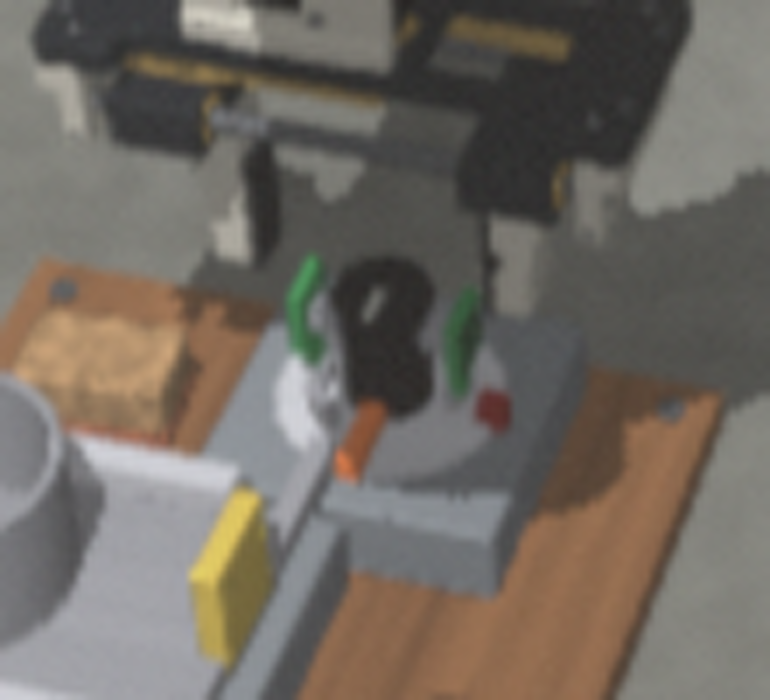

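The fingers straddle the tabs evenly: the left pad is at about (265,250), the right at (490,290), and the tabs at (305,300) and (462,335). I'll descend.

Request:
{"method": "send_rows", "body": {"moves": [[[0,0,0.3],[0,0,0]],[[0,0,0.3],[0,0,0]],[[0,0,0.2],[0,0,0]],[[0,0,0.16],[0,0,0]],[[0,0,0],[0,0,0]],[[0,0,0],[0,0,0]]]}}

```text
t: 7.7
eef_pos: [0.5947, 0.009, 0.07]
tool_rot: [-0.0, 0.733, -0.68, 0.0]
ft_force: [-0.4, 0.2, 0.2]
opening: 0.877
```

```bash
python3 - <<'E'
from h import *
st([.5942,.0088,.068])
p=cams.get_image("side");crop(p,220,190,330,290,7,"s4.png")
E
```

```text
t 7.7 pos [0.5947 0.009  0.07  ] tooly deg 184.3 z [ 4.e-04  1.e-04 -1.e+00] op mm 77.21 F tool [-0.19  0.39 -0.22] T tool [-0.049 -0.006 -0.02 ] j [ 0.343  0.373 -0.363  0.    -0.835 -0.268]
shift units [0.003 0.013 0.05 ]
```

View pics/s4.png

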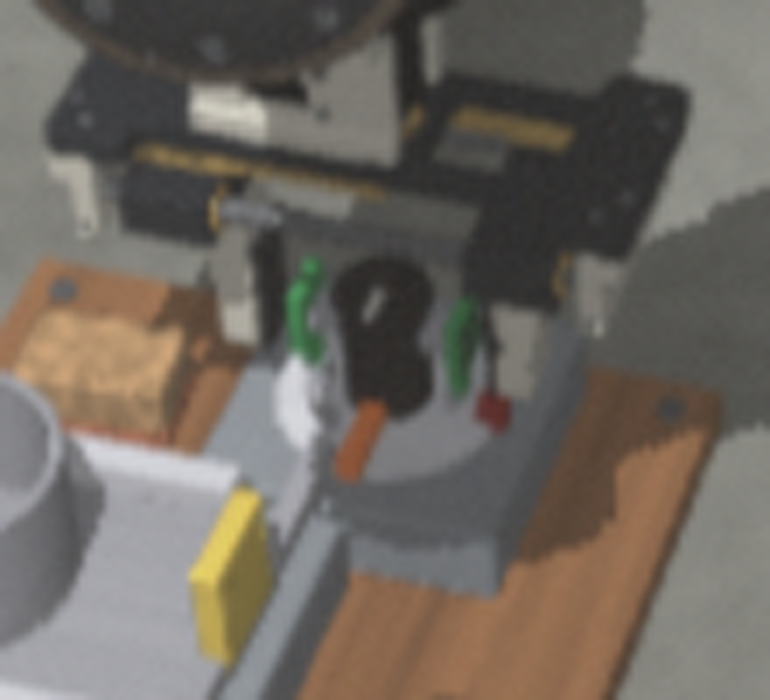

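Both fingers are level with the tabs and clear of them. I'll close in stages.

Request:
{"method": "send_rows", "body": {"moves": [[[0,0.013,0.05],[0,0,0]],[[0,0,0],[0,0,0]],[[0,0,0],[0,0,0]]], "claw": 0.29, "newtons": 10}}

```text
t: 8.12
eef_pos: [0.594, 0.0089, 0.0679]
tool_rot: [-0.0, 0.733, -0.68, 0.0]
ft_force: [-0.4, -0.5, 0.3]
opening: 0.71
```

Request:
{"method": "send_rows", "body": {"moves": [[[0,0,0],[0,0,0]],[[0,0,0],[0,0,0]]], "claw": 0.33}}

```text
t: 8.38
eef_pos: [0.5944, 0.0089, 0.0681]
tool_rot: [-0.0, 0.733, -0.68, 0.0]
ft_force: [0.9, -0.4, 1.0]
opening: 0.674
```

```bash
python3 - <<'E'
from h import *
st([.5942,.0088,.068])
E
```

```text
t 8.38 pos [0.5944 0.0089 0.0681] tooly deg 184.31 z [ 8.e-04  1.e-04 -1.e+00] op mm 59.35 F tool [ 0.42 -0.88 -1.01] T tool [ 0.329 -0.015  0.017] j [ 0.344  0.374 -0.366  0.    -0.83  -0.269]
shift units [0.003 0.005 0.001]
```

Request:
{"method": "send_rows", "body": {"moves": [[[0,0,0],[0,0,0]],[[0,0,0],[0,0,0]],[[0,0,0],[0,0,0]]], "claw": 0.36, "newtons": 12}}

```text
t: 8.75
eef_pos: [0.5942, 0.0089, 0.0681]
tool_rot: [-0.0, 0.733, -0.68, 0.0]
ft_force: [1.4, 0.3, 2.8]
opening: 0.641
```

```bash
python3 - <<'E'
from h import *
st([.5942,.0088,.068])
E
```

```text
t 8.75 pos [0.5942 0.0089 0.0681] tooly deg 184.3 z [ 7.e-04  1.e-04 -1.e+00] op mm 56.41 F tool [-0.16 -1.37 -2.84] T tool [ 0.35  -0.079 -0.005] j [ 0.344  0.374 -0.366  0.    -0.83  -0.269]
shift units [0.003 0.001 0.001]
```

Request:
{"method": "send_rows", "body": {"moves": [[[0,-0.013,0],[0,0,0]],[[0,0,0],[0,0,0]]], "claw": 0.39, "newtons": 14}}

```text
t: 9.0
eef_pos: [0.5946, 0.009, 0.0681]
tool_rot: [-0.0, 0.733, -0.68, 0.0]
ft_force: [-0.1, 0.5, 5.5]
opening: 0.614
```

Request:
{"method": "send_rows", "body": {"moves": [[[0,0,0],[0,0,0]],[[0,0,0],[0,0,0]],[[0,0,0],[0,0,0]]], "claw": 0.42, "newtons": 15}}

```text
t: 9.38
eef_pos: [0.5946, 0.009, 0.068]
tool_rot: [-0.0, 0.733, -0.68, 0.0]
ft_force: [0.4, 0.1, 5.3]
opening: 0.58
```

```bash
python3 - <<'E'
from h import *
st([.5942,.0088,.068])
p=cams.get_image("side");crop(p,220,190,330,290,7,"s5.png")
E
```

```text
t 9.38 pos [0.5946 0.009  0.068 ] tooly deg 184.3 z [ 4.e-04  0.e+00 -1.e+00] op mm 51.06 F tool [-0.04 -0.39 -5.26] T tool [ 0.031 -0.229 -0.005] j [ 0.344  0.375 -0.365  0.    -0.831 -0.268]
shift units [0.003 0.01  0.001]
```

View pics/s5.png

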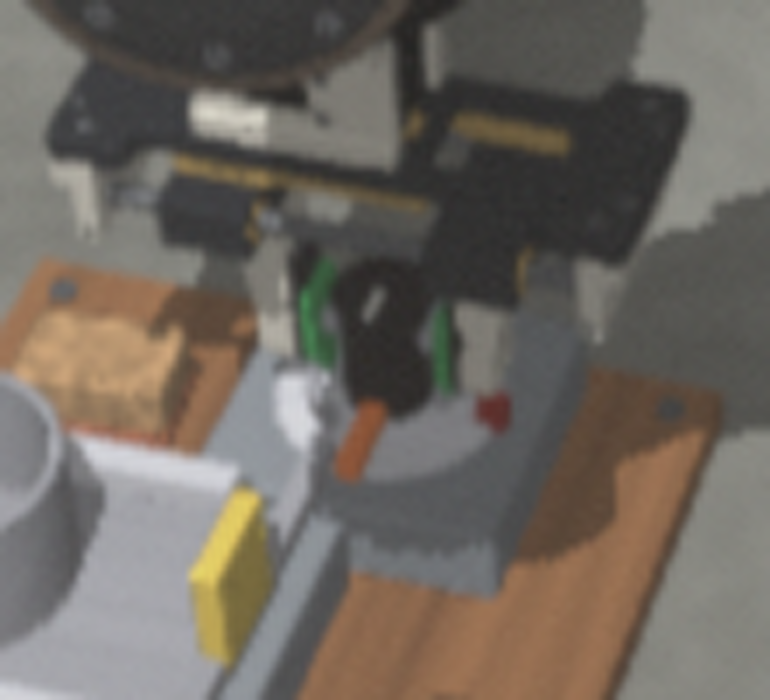

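Request:
{"method": "send_rows", "body": {"moves": [[[0,0,0],[0,0,0]],[[0,0,0],[0,0,0]]], "claw": 0.44, "newtons": 16}}

```text
t: 9.68
eef_pos: [0.5946, 0.0089, 0.0681]
tool_rot: [-0.0, 0.733, -0.68, 0.0]
ft_force: [0.9, 1.0, 5.9]
opening: 0.564
```

Request:
{"method": "send_rows", "body": {"moves": [[[0,0,0],[0,0,0]],[[0,0,0],[0,0,0]]], "claw": 0.47, "newtons": 16}}

```text
t: 9.93
eef_pos: [0.5948, 0.0089, 0.0681]
tool_rot: [-0.0, 0.733, -0.68, 0.0]
ft_force: [0.6, -0.6, 4.8]
opening: 0.545
```

```bash
python3 - <<'E'
from h import *
st([.5942,.0088,.068])
E
```

```text
t 9.93 pos [0.5948 0.0089 0.0681] tooly deg 184.3 z [ 7.e-04  1.e-04 -1.e+00] op mm 47.97 F tool [ 0.63 -0.56 -4.85] T tool [ 0.174 -0.108  0.001] j [ 0.343  0.375 -0.365  0.    -0.83  -0.268]
shift units [0.002 0.015 0.003]
```

Both tabs are fully in (48.0 mm) and the forces are balanced. I'll start with a small test turn.

Request:
{"method": "send_rows", "body": {"moves": [[[0,0,0],[0,0,-0.03]],[[0,0,0],[0,0,-0.04]],[[0,0,0],[0,0,-0.04]],[[0,0,0],[0,0,-0.04]],[[0,0,0],[0,0,0]]]}}

```text
t: 10.55
eef_pos: [0.5948, 0.0089, 0.0681]
tool_rot: [-0.0, 0.782, -0.623, 0.0]
ft_force: [1.1, 1.0, 5.1]
opening: 0.54
```

```bash
python3 - <<'E'
from h import *
st([.5946,.0089,.068])
p=cams.get_image("side");crop(p,220,190,330,290,7,"s6.png")
E
```

```text
t 10.55 pos [0.5948 0.0089 0.0681] tooly deg 192.93 z [ 7.e-04  1.e-04 -1.e+00] op mm 47.54 F tool [-0.7  -1.3  -5.08] T tool [ 0.158 -0.075 -0.06 ] j [ 0.343  0.375 -0.365  0.    -0.83  -0.118]
shift units [-0.     0.005  0.003]
```

View pics/s6.png

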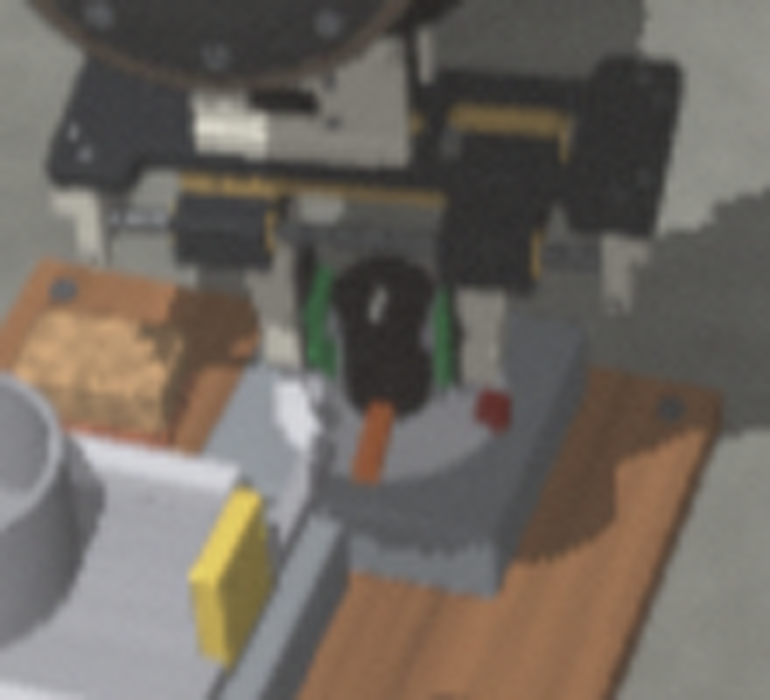

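The knob turns with the jaws; the pointer tip moved from (347,470) to (367,475).

Request:
{"method": "send_rows", "body": {"moves": [[[0,0,0],[0,0,-0.05]],[[0,0,0],[0,0,-0.05]],[[0,0,0],[0,0,-0.05]],[[0,0,0],[0,0,-0.05]],[[0,0,0],[0,0,-0.05]],[[0,0,0],[0,0,-0.05]],[[0,0,0],[0,0,-0.05]],[[0,0,0],[0,0,-0.05]],[[0,0,0],[0,0,-0.05]],[[0,0,0],[0,0,-0.05]],[[0,0,0],[0,0,-0.05]],[[0,0,0],[0,0,0]]]}}

```text
t: 12.1
eef_pos: [0.5948, 0.0089, 0.0681]
tool_rot: [-0.0, 0.922, -0.387, 0.0]
ft_force: [0.6, 0.2, 5.1]
opening: 0.541
```

```bash
python3 - <<'E'
from h import *
st([.5946,.0089,.068])
p=cams.get_image("side");crop(p,220,190,330,290,7,"s7.png")
E
```

```text
t 12.1 pos [0.5948 0.0089 0.0681] tooly deg 224.45 z [ 8.e-04  1.e-04 -1.e+00] op mm 47.6 F tool [ 0.29 -0.62 -5.06] T tool [0.09  0.117 0.125] j [ 0.343  0.375 -0.365  0.    -0.83   0.432]
shift units [-0.003  0.005  0.004]
```

View pics/s7.png

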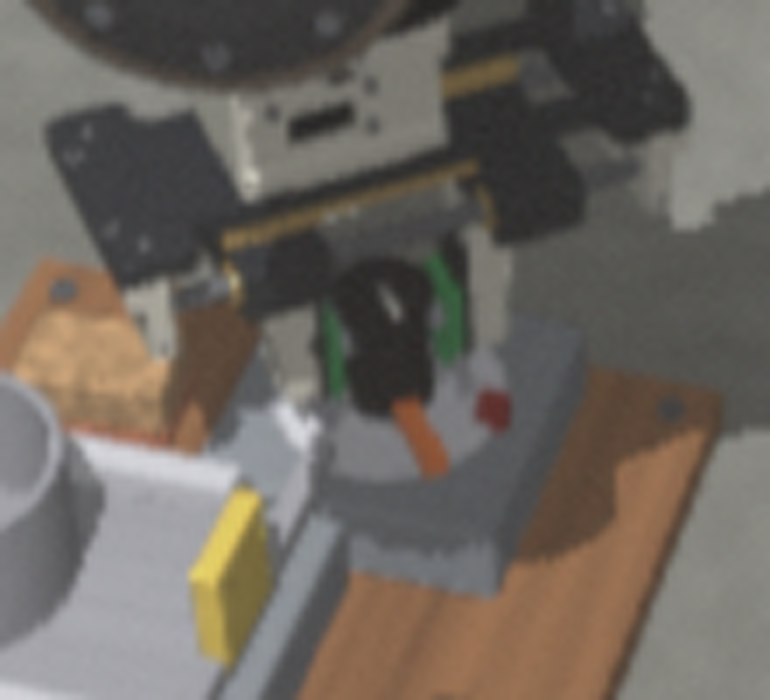

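Request:
{"method": "send_rows", "body": {"moves": [[[0,0,0],[0,0,-0.05]],[[0,0,0],[0,0,-0.05]],[[0,0,0],[0,0,-0.05]],[[0,0,0],[0,0,-0.05]],[[0,0,0],[0,0,-0.05]],[[0,0,0],[0,0,-0.05]],[[0,0,0],[0,0,-0.03]],[[0,0,0],[0,0,0]]]}}

```text
t: 13.15
eef_pos: [0.5949, 0.0089, 0.0681]
tool_rot: [-0.0, 0.973, -0.231, 0.0]
ft_force: [2.0, 0.1, 4.3]
opening: 0.538
```

```bash
python3 - <<'E'
from h import *
st([.5946,.0089,.068])
p=cams.get_image("side");crop(p,265,225,300,260,16,"s8.png")
E
```

```text
t 13.15 pos [0.5949 0.0089 0.0681] tooly deg 243.33 z [ 9.e-04  1.e-04 -1.e+00] op mm 47.34 F tool [ 1.76 -1.02 -4.3 ] T tool [0.066 0.21  0.027] j [ 0.343  0.375 -0.365  0.    -0.83   0.762]
shift units [-0.006  0.004  0.003]
```

View pics/s8.png

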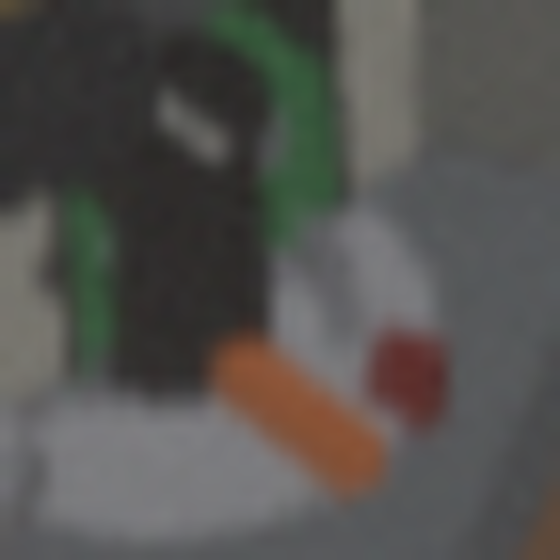

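```bash
cat >> h.py <<'E'
AX=np.array([.5946,.0089]);YAW=np.radians(94.3)
def box(th,r0,r1,w,z0,z1):
    a=YAW+th;d=np.array([np.cos(a),np.sin(a)]);n=np.array([-d[1],d[0]])
    return np.array([np.r_[AX+d*r+n*s*w/2,z] for z in(z0,z1) for r,s in((r0,-1),(r1,-1),(r1,1),(r0,1))])
def drawbox(im,p,B,u0,v0,s,col):
    uv=((proj(p,B)-[u0,v0]+.5)*s).astype(int)
    for q in(uv[:4],uv[4:]): cv2.polylines(im,[q.reshape(-1,1,2)],True,col,1)
def avg(n=8):
    from scipy.spatial.transform import Rotation as Rn
    T=[];F=[];J=[]
    for i in range(n):
        p=cams.get_image("side");o=sensors.get_obs();w,x,y,z=o["tool_rot"];R=Rn.from_quat([x,y,z,w]).as_matrix()
        T.append(R.T@o["wrist_torque"]);F.append(R.T@o["ft_force"]);J.append(o["tau"][5])
    print("avg T",np.round(np.mean(T,0),3),"sd",np.round(np.std(T,0)[2],3),"F",np.round(np.mean(F,0),2),"tau6",np.round(np.mean(J),3),round(float(np.std(J)),3),"op",round(o["opening"]*88,2))
    return p
E
python3 - <<'E'
from h import *
p=avg()
im=cv2.resize(p["frame"][225:260,265:300],None,fx=16,fy=16,interpolation=cv2.INTER_CUBIC);im=np.clip(im.astype(float)*1.6,0,255).astype(np.uint8)
drawbox(im,p,box(1.03,.015,.044,.008,.053,.061),265,225,16,(255,255,0))
for c in(1.3,1.4,1.5):
  drawbox(im,p,box(c,.0335,.0425,.008,.050,.062),265,225,16,(0,int((c-1.2)*800),255))
cv2.imwrite("pics/s9.png",im)
E
```

```text
avg T [0.058 0.243 0.122] sd 0.024 F [ 0.88 -0.54 -4.7 ] tau6 0.117 0.004 op 47.56
```

View pics/s9.png

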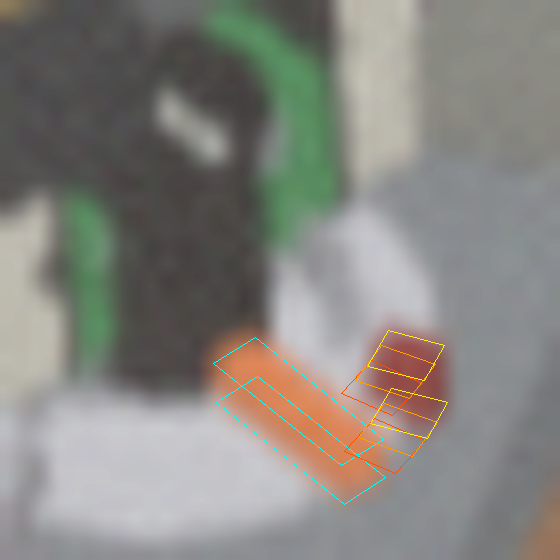

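The pointer model overlays well at 1.03 rad. The red block is centred near 1.52 rad, so contact should come around 1.3 rad. Joint 6 torque is a clean signal, so I'll approach in small steps and watch it.

Request:
{"method": "send_rows", "body": {"moves": [[[0,0,0],[0,0,-0.04]],[[0,0,0],[0,0,-0.04]],[[0,0,0],[0,0,-0.04]],[[0,0,0],[0,0,-0.02]],[[0,0,0],[0,0,0]]]}}

```text
t: 14.22
eef_pos: [0.5949, 0.009, 0.0681]
tool_rot: [-0.0, 0.987, -0.162, 0.0]
ft_force: [2.4, 0.4, 4.0]
opening: 0.543
```

```bash
python3 - <<'E'
from h import *
st();avg(3)
E
```

```text
t 14.22 pos [0.5949 0.009  0.0681] tooly deg 251.34 z [ 9.e-04  1.e-04 -1.e+00] op mm 47.82 F tool [ 2.18 -1.14 -4.  ] T tool [0.004 0.286 0.168] j [ 0.343  0.375 -0.365  0.    -0.83   0.902]
avg T [0.05  0.296 0.146] sd 0.016 F [ 1.2  -0.5  -5.24] tau6 0.162 0.016 op 47.53
```

Request:
{"method": "send_rows", "body": {"moves": [[[0,0,0],[0,0,-0.02]],[[0,0,0],[0,0,-0.02]],[[0,0,0],[0,0,0]]]}}

```text
t: 14.75
eef_pos: [0.5949, 0.0089, 0.0681]
tool_rot: [-0.0, 0.99, -0.142, 0.0]
ft_force: [1.8, -0.0, 5.3]
opening: 0.541
```

```bash
python3 - <<'E'
from h import *
st();p=avg(4)
im=cv2.resize(p["frame"][225:260,265:300],None,fx=16,fy=16,interpolation=cv2.INTER_CUBIC);im=np.clip(im.astype(float)*1.6,0,255).astype(np.uint8)
cv2.imwrite("pics/s10.png",im)
E
```

```text
t 14.75 pos [0.5949 0.0089 0.0681] tooly deg 253.63 z [ 9.e-04  1.e-04 -1.e+00] op mm 47.6 F tool [ 1.77 -0.48 -5.3 ] T tool [0.043 0.313 0.163] j [ 0.343  0.375 -0.365  0.    -0.83   0.942]
avg T [0.012 0.299 0.125] sd 0.023 F [ 1.36 -0.46 -5.04] tau6 0.168 0.015 op 47.55
```

View pics/s10.png

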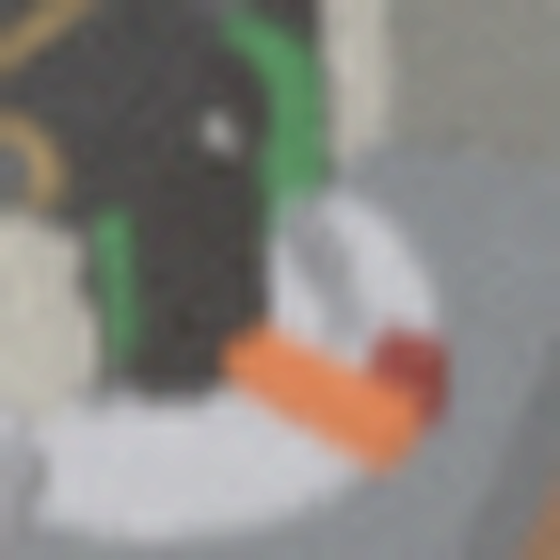

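Request:
{"method": "send_rows", "body": {"moves": [[[0,0,0],[0,0,-0.015]],[[0,0,0],[0,0,-0.015]],[[0,0,0],[0,0,0]]]}}

```text
t: 15.32
eef_pos: [0.5949, 0.009, 0.0681]
tool_rot: [-0.0, 0.992, -0.128, 0.0]
ft_force: [0.9, -0.4, 4.3]
opening: 0.535
```

```bash
python3 - <<'E'
from h import *
st();avg(3)
E
```

```text
t 15.32 pos [0.5949 0.009  0.0681] tooly deg 255.34 z [ 9.e-04  2.e-04 -1.e+00] op mm 47.08 F tool [ 0.96  0.13 -4.25] T tool [-0.001  0.323  0.211] j [ 0.343  0.375 -0.365  0.    -0.83   0.971]
avg T [0.017 0.288 0.187] sd 0.025 F [ 1.36 -0.27 -5.18] tau6 0.189 0.012 op 47.33
```

Request:
{"method": "send_rows", "body": {"moves": [[[0,0,0],[0,0,-0.015]],[[0,0,0],[0,0,-0.01]],[[0,0,0],[0,0,0]]]}}

```text
t: 15.85
eef_pos: [0.5949, 0.0089, 0.0681]
tool_rot: [-0.0, 0.993, -0.115, 0.0]
ft_force: [1.0, 0.3, 5.2]
opening: 0.539
```

```bash
python3 - <<'E'
from h import *
st();p=avg(4)
im=cv2.resize(p["frame"][225:260,265:300],None,fx=16,fy=16,interpolation=cv2.INTER_CUBIC);im=np.clip(im.astype(float)*1.6,0,255).astype(np.uint8)
cv2.imwrite("pics/s11.png",im)
E
```

```text
t 15.85 pos [0.5949 0.0089 0.0681] tooly deg 256.77 z [ 8.e-04  1.e-04 -1.e+00] op mm 47.39 F tool [ 0.86 -0.56 -5.22] T tool [-0.027  0.299  0.165] j [ 0.343  0.375 -0.365  0.    -0.83   0.996]
avg T [-0.016  0.297  0.197] sd 0.013 F [ 1.1  -0.26 -4.68] tau6 0.203 0.007 op 47.94
```

View pics/s11.png

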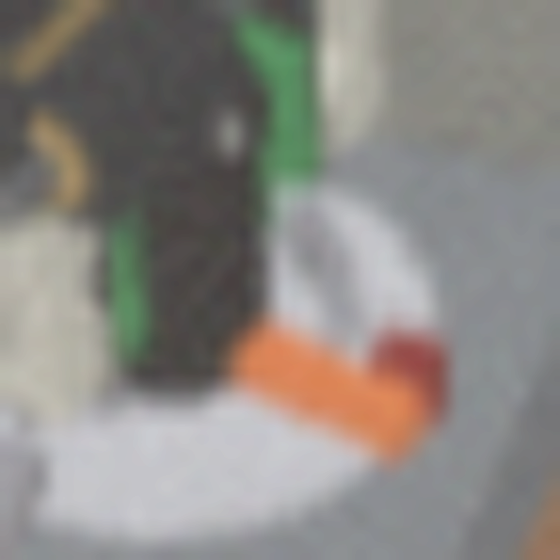

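Request:
{"method": "send_rows", "body": {"moves": [[[0,0,0],[0,0,-0.01]],[[0,0,0],[0,0,-0.01]],[[0,0,0],[0,0,0]]]}}

```text
t: 16.42
eef_pos: [0.5949, 0.009, 0.0681]
tool_rot: [-0.0, 0.994, -0.105, 0.0]
ft_force: [1.7, 0.1, 5.8]
opening: 0.542
```

```bash
python3 - <<'E'
from h import *
st();avg(3)
E
```

```text
t 16.43 pos [0.5949 0.009  0.0681] tooly deg 257.9 z [ 1.e-03  3.e-04 -1.e+00] op mm 47.71 F tool [ 1.6  -0.44 -5.81] T tool [0.012 0.303 0.355] j [ 0.343  0.375 -0.365  0.    -0.83   1.016]
avg T [0.041 0.278 0.392] sd 0.024 F [ 0.77 -0.54 -4.82] tau6 0.394 0.008 op 47.78
```

Request:
{"method": "send_rows", "body": {"moves": [[[0,0,0],[0,0,-0.01]],[[0,0,0],[0,0,-0.01]],[[0,0,0],[0,0,0]]]}}

```text
t: 16.95
eef_pos: [0.5949, 0.009, 0.0681]
tool_rot: [-0.0, 0.995, -0.096, 0.0]
ft_force: [2.1, 0.7, 4.4]
opening: 0.542
```

```bash
python3 - <<'E'
from h import *
st();p=avg(4)
im=cv2.resize(p["frame"][225:260,265:300],None,fx=16,fy=16,interpolation=cv2.INTER_CUBIC);im=np.clip(im.astype(float)*1.6,0,255).astype(np.uint8)
cv2.imwrite("pics/s12.png",im)
E
```

```text
t 16.95 pos [0.5949 0.009  0.0681] tooly deg 259.01 z [ 1.1e-03  5.0e-04 -1.0e+00] op mm 47.72 F tool [ 1.93 -1.04 -4.37] T tool [0.117 0.305 0.666] j [ 0.343  0.375 -0.365 -0.    -0.83   1.036]
avg T [0.12  0.339 0.655] sd 0.02 F [ 0.73 -0.64 -5.59] tau6 0.678 0.008 op 47.68
```

View pics/s12.png

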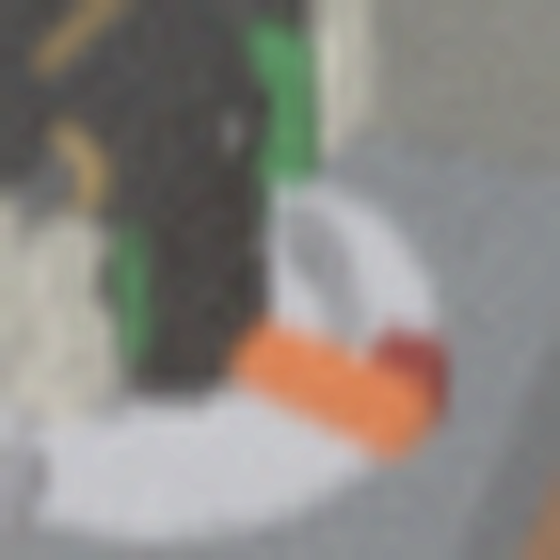

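The knob has met the stop: torque rose from 0.20 to 0.39 to 0.67 N·m. I batched that last step without reading the one before it, and it came close to the 0.75 limit, though still under. I'll back off to just touching the stop.

Request:
{"method": "send_rows", "body": {"moves": [[[0,0,0],[0,0,0.025]],[[0,0,0],[0,0,0]]]}}

```text
t: 17.4
eef_pos: [0.5949, 0.009, 0.0681]
tool_rot: [-0.0, 0.994, -0.108, 0.0]
ft_force: [0.7, 0.2, 4.3]
opening: 0.541
```

```bash
python3 - <<'E'
from h import *
st();avg(3)
E
```

```text
t 17.4 pos [0.5949 0.009  0.0681] tooly deg 257.59 z [ 1.e-03  2.e-04 -1.e+00] op mm 47.6 F tool [ 0.66 -0.34 -4.26] T tool [0.026 0.315 0.297] j [ 0.343  0.375 -0.365  0.    -0.83   1.011]
avg T [0.02  0.306 0.307] sd 0.014 F [ 1.49 -0.47 -4.83] tau6 0.317 0.019 op 47.51
```

It's lightly against the stop (about 2 N). I'll release the tabs.

Request:
{"method": "send_rows", "body": {"moves": [[[0,0,0],[0,0,0]],[[0,0,0],[0,0,0]],[[0,0,0],[0,0,0]],[[0,0,0],[0,0,0]]], "claw": 0.2}}

```text
t: 18.05
eef_pos: [0.5935, 0.0087, 0.067]
tool_rot: [0.0, 0.994, -0.108, -0.001]
ft_force: [0.9, -0.2, 0.1]
opening: 0.796
```

```bash
python3 - <<'E'
from h import *
st();p=avg(4)
im=cv2.resize(p["frame"][215:265,255:315],None,fx=12,fy=12,interpolation=cv2.INTER_CUBIC);im=np.clip(im.astype(float)*1.5,0,255).astype(np.uint8)
cv2.imwrite("pics/s13.png",im)
E
```

```text
t 18.05 pos [0.5935 0.0087 0.067 ] tooly deg 257.63 z [-2.e-03 -4.e-04 -1.e+00] op mm 70.08 F tool [ 0.88  0.05 -0.12] T tool [-0.129 -0.131 -0.012] j [ 0.344  0.376 -0.366 -0.    -0.831  1.012]
avg T [-0.111 -0.124 -0.013] sd 0.01 F [ 0.08 -0.31  0.35] tau6 0.002 0.0 op 70.4
```

View pics/s13.png

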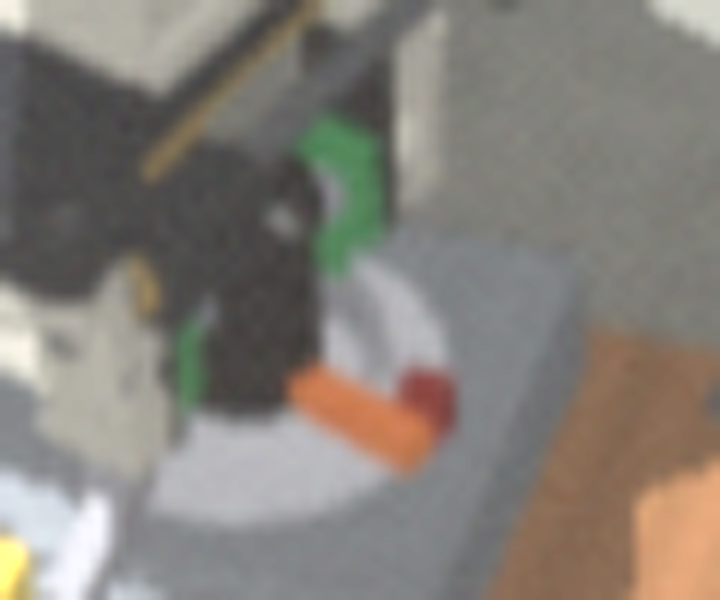

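The knob stayed at the stop and the tabs look out. I'll retract upward and look again.

Request:
{"method": "send_rows", "body": {"moves": [[[0,0,-0.3],[0,0,0]],[[0,0,-0.6],[0,0,0]],[[0,0,-0.8],[0,0,0]],[[0,0,-0.6],[0,0,-0.1]],[[0,0,0],[0,0,-0.1]],[[0,0,0],[0,0,-0.09]],[[0,0,0],[0,0,0]]]}}

```text
t: 19.12
eef_pos: [0.5946, 0.0089, 0.1607]
tool_rot: [-0.0, 0.999, 0.037, 0.0]
ft_force: [-0.1, -0.9, 0.1]
opening: 0.799
```

```bash
python3 - <<'E'
from h import *
st([.593,.1286,.16])
p=cams.get_image("side")
im=cv2.resize(p["frame"][215:265,255:315],None,fx=12,fy=12,interpolation=cv2.INTER_CUBIC);im=np.clip(im.astype(float)*1.5,0,255).astype(np.uint8)
for d,c in((.0275,(255,0,255)),(.0220,(255,255,0))):
  for s in(1,-1): drawbox(im,p,box(1.27+s*np.pi/2,d-.0025,d+.0025,.022,.072,.098),255,215,12,c)
drawbox(im,p,box(1.27,.015,.044,.008,.053,.061),255,215,12,(255,255,255))
cv2.imwrite("pics/s14.png",im)
E
```

```text
t 19.12 pos [0.5946 0.0089 0.1607] tooly deg 274.22 z [ 1.e-03  3.e-04 -1.e+00] op mm 70.31 F tool [-0.15  0.94 -0.05] T tool [-0.062 -0.116  0.012] j [ 0.343  0.278 -0.263  0.    -1.029  1.301]
shift units [ 0.18  -2.987  0.018]
```

View pics/s14.png

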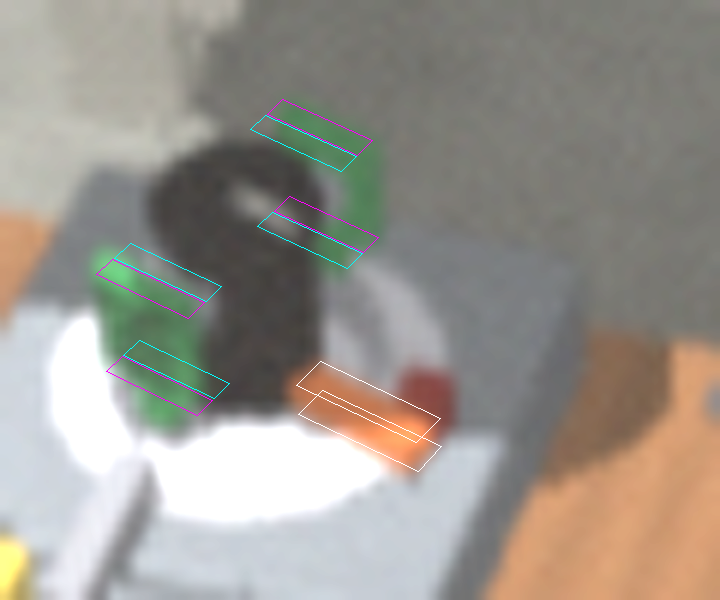

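The tabs overlay the "out" outline and the pointer sits against the red block. I'll move over the handle, then check the knob from the top.

Request:
{"method": "send_rows", "body": {"moves": [[[0.03,-0.3,0],[0,0,0]],[[0.03,-0.6,0],[0,0,0]],[[0.04,-0.7,0],[0,0,0]],[[0.04,-0.7,0],[0,0,0]],[[0.04,-0.5,0],[0,0,0]],[[0,-0.19,0],[0,0,0]],[[0,0,0],[0,0,0]]]}}

```text
t: 20.05
eef_pos: [0.5926, 0.129, 0.1597]
tool_rot: [0.0, 0.999, 0.037, -0.0]
ft_force: [0.0, -0.4, 0.0]
opening: 0.801
```

```bash
python3 - <<'E'
from h import *
st([.593,.1286,.078])
p=cams.get_image("top");crop(p,225,165,335,245,7,"t3.png")
p=cams.get_image("side")
im=cv2.resize(p["frame"][215:275,230:320],None,fx=8,fy=8,interpolation=cv2.INTER_CUBIC);cv2.imwrite("pics/s15.png",im)
E
```

```text
t 20.05 pos [0.5926 0.129  0.1597] tooly deg 274.28 z [-2.e-04 -2.e-04 -1.e+00] op mm 70.51 F tool [ 0.01  0.38 -0.01] T tool [-0.149 -0.229  0.059] j [ 0.536  0.298 -0.237  0.    -1.036  1.109]
shift units [0.009 0.01  2.042]
```

View pics/t3.png

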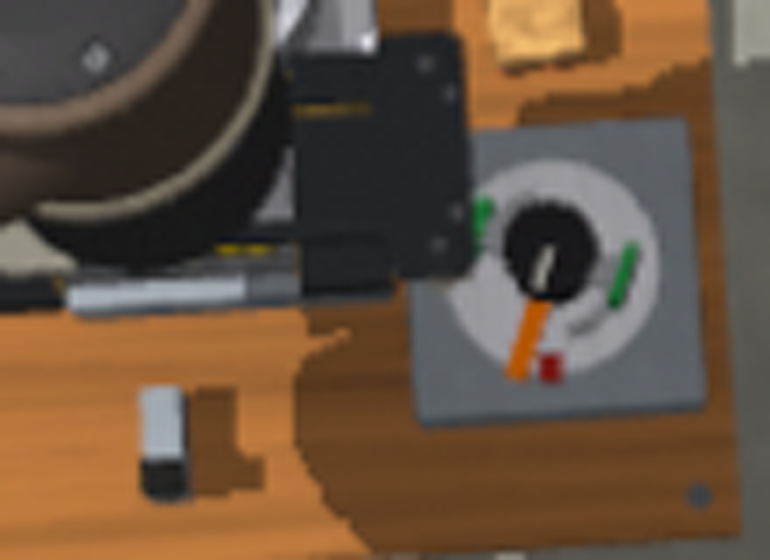

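View pics/s15.png

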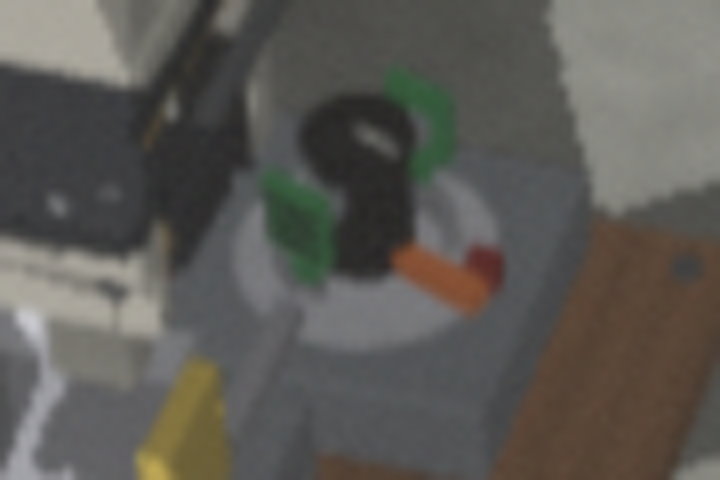

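```bash
python3 - <<'E'
from h import *
p=cams.get_image("top");f=p["frame"].astype(float)
b,g,r=f[...,0],f[...,1],f[...,2]
w=np.clip(g-np.maximum(b,r),0,None);w[w<15]=0
w[:, :308]=0;w[:,325:]=0;w[:195]=0;w[215:]=0
vv,uu=np.mgrid[:480,:640];print("tab px",(w*uu).sum()/w.sum(),(w*vv).sum()/w.sum(),(w>0).sum())
# hub top: black
d=((f.max(-1)<55)&(uu>294)&(uu<314)&(vv>190)&(vv<212));print("hub px",uu[d].mean(),vv[d].mean(),d.sum())
o=np.clip(r-b-60,0,None)*((r>150)&(g<150)&(g>60)&(b<70)); m=(uu>294)&(uu<306)&(vv>206)&(vv<221)
w2=o*m;print("ptr",(w2*uu).sum()/w2.sum(),(w2*vv).sum()/w2.sum())
m=(uu>299)&(uu<308)&(vv>212)&(vv<222);w3=np.clip(r-60,0,None)*((g<40))*m;print("red",(w3*uu).sum()/w3.sum(),(w3*vv).sum()/w3.sum())
import h
for th in(1.18,1.23,1.27):
  a=YAW+th;D=np.array([np.cos(a),np.sin(a)]);n=np.array([-D[1],D[0]])
  print(th,"out",proj(p,np.r_[AX-n*.0275,.097]),"in2.5",proj(p,np.r_[AX-n*.025,.097]),"hub",proj(p,np.r_[AX,.1]),"ptr",proj(p,np.r_[AX+D*.031,.061]))
E
```

```text
tab px 313.4797619047619 203.80714285714285 21
hub px 303.184 200.232 125
ptr 299.7947813822285 213.02150916784203
red 303.0072463768116 217.39492753623188
1.18 out [[293.12250258 196.5728765 ]] in2.5 [[294.06455238 196.89341312]] hub [[303.47650653 199.91923601]] ptr [[299.70848988 213.56492949]]
1.23 out [[292.95635276 197.09095406]] in2.5 [[293.91355752 197.36443102]] hub [[303.47650653 199.91923601]] ptr [[300.28492517 213.74560372]]
1.27 out [[292.84234822 197.5109423 ]] in2.5 [[293.80996001 197.74626544]] hub [[303.47650653 199.91923601]] ptr [[300.75222198 213.86939569]]
```

The tab centre is 10.8 px from the hub, where 10.9 means out and 9.9 means 2.5 mm in. The knob has also held against its return spring, so it's latched at about 1.2 rad. I'll descend onto the handle next.

Request:
{"method": "send_rows", "body": {"moves": [[[0.009,0.01,0.3],[0,0,0]],[[0,0,0.5],[0,0,0]],[[0,0,0.5],[0,0,0]],[[0,0,0.4],[0,0,0]],[[0,0,0.25],[0,0,0]],[[0,0,0.09],[0,0,0]],[[0,0,0],[0,0,0]]]}}

```text
t: 21.08
eef_pos: [0.5934, 0.1284, 0.0783]
tool_rot: [-0.0, 0.999, 0.037, 0.0]
ft_force: [-0.3, 0.6, 0.4]
opening: 0.804
```

Request:
{"method": "send_rows", "body": {"moves": [[[0,0,0],[0,0,0]],[[0,0,0],[0,0,0]],[[0,0,0],[0,0,0]]], "claw": 0.5, "newtons": 5}}

```text
t: 21.45
eef_pos: [0.5933, 0.1284, 0.0785]
tool_rot: [-0.0, 0.999, 0.037, 0.0]
ft_force: [0.3, -0.3, -0.4]
opening: 0.532
```

```bash
python3 - <<'E'
from h import *
st([.593,.1286,.078])
p=avg(3);crop(p,205,190,315,290,7,"s16.png")
E
```

```text
t 21.45 pos [0.5933 0.1284 0.0785] tooly deg 274.25 z [ 5.e-04  3.e-04 -1.e+00] op mm 46.84 F tool [0.32 0.33 0.4 ] T tool [-0.08  -0.164 -0.026] j [ 0.535  0.38  -0.327  0.    -0.864  1.11 ]
shift units [-0.007 -0.005  0.013]
avg T [-0.087 -0.131 -0.031] sd 0.016 F [0.19 0.41 0.07] tau6 -0.0 0.0 op 44.31
```

View pics/s16.png

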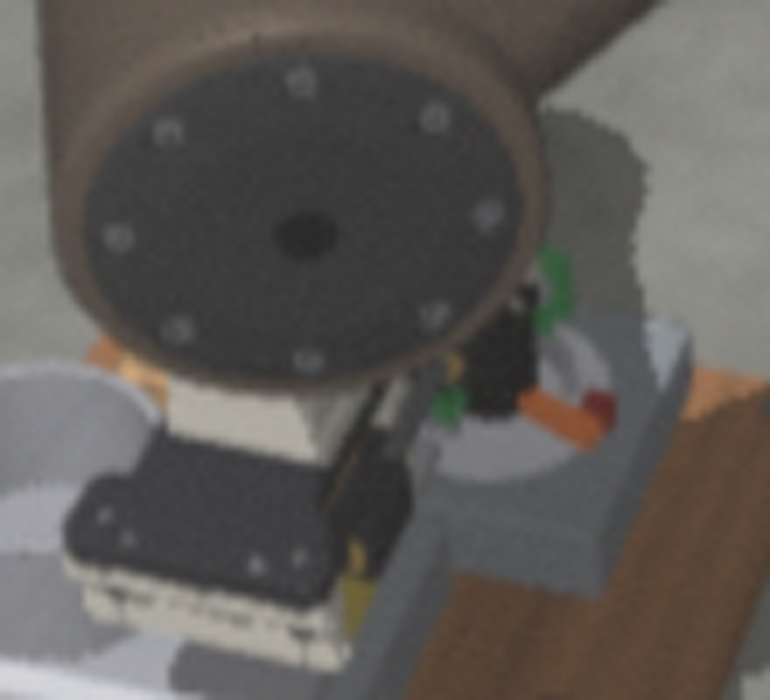

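Request:
{"method": "send_rows", "body": {"moves": [[[0,0,0],[0,0,0]],[[0,0,0],[0,0,0]],[[0,0,0],[0,0,0]]], "claw": 0.58, "newtons": 6}}

```text
t: 21.98
eef_pos: [0.5931, 0.1292, 0.0782]
tool_rot: [-0.001, 0.999, 0.037, 0.0]
ft_force: [-2.7, 5.3, 1.0]
opening: 0.456
```

```bash
python3 - <<'E'
from h import *
st();avg(3)
E
```

```text
t 21.98 pos [0.5931 0.1292 0.0782] tooly deg 274.27 z [ 3.e-04  1.e-03 -1.e+00] op mm 40.14 F tool [-2.32 -5.48 -1.03] T tool [ 1.805 -0.709 -0.055] j [ 5.35e-01  3.80e-01 -3.26e-01 -1.00e-03 -8.63e-01  1.11e+00]
avg T [ 1.778 -0.746 -0.064] sd 0.039 F [-1.99 -5.07 -0.51] tau6 -0.071 0.0 op 40.37
```

Request:
{"method": "send_rows", "body": {"moves": [[[0,-0.015,0],[0,0,0]],[[0,0,0],[0,0,0]],[[0,0,0],[0,0,0]]], "claw": 0.58, "newtons": 8}}

```text
t: 22.5
eef_pos: [0.5932, 0.1292, 0.0782]
tool_rot: [-0.0, 0.999, 0.037, 0.0]
ft_force: [-1.6, 4.3, 0.6]
opening: 0.453
```

```bash
python3 - <<'E'
from h import *
st();avg(3)
E
```

```text
t 22.5 pos [0.5932 0.1292 0.0782] tooly deg 274.25 z [ 2.e-04  4.e-04 -1.e+00] op mm 39.83 F tool [-1.23 -4.41 -0.56] T tool [ 1.66  -0.689 -0.039] j [ 0.536  0.38  -0.326 -0.    -0.864  1.109]
avg T [ 1.821 -0.682 -0.106] sd 0.009 F [-1.26 -4.36 -1.3 ] tau6 -0.093 0.0 op 40.08
```

Request:
{"method": "send_rows", "body": {"moves": [[[0,-0.025,0],[0,0,0]],[[-0.04,0,0],[0,0,0]],[[-0.07,0,0],[0,0,0]],[[-0.07,0,0],[0,0,0]],[[-0.07,0,0],[0,0,0]]]}}

```text
t: 23.28
eef_pos: [0.5829, 0.1286, 0.0782]
tool_rot: [0.0, 0.999, 0.037, -0.0]
ft_force: [3.8, -4.2, -1.6]
opening: 0.456
```

```bash
python3 - <<'E'
from h import *
st();p=avg(3);crop(p,205,190,315,290,7,"s17.png")
E
```

```text
t 23.27 pos [0.5829 0.1286 0.0782] tooly deg 274.24 z [-1.e-04 -7.e-04 -1.e+00] op mm 40.09 F tool [3.43 4.47 1.63] T tool [-1.46   1.067 -0.093] j [ 5.45e-01  3.66e-01 -3.50e-01  1.00e-03 -8.55e-01  1.10e+00]
avg T [-1.603  0.425 -0.084] sd 0.009 F [ 1.79  4.69 -0.04] tau6 -0.093 0.016 op 39.66
```

View pics/s17.png

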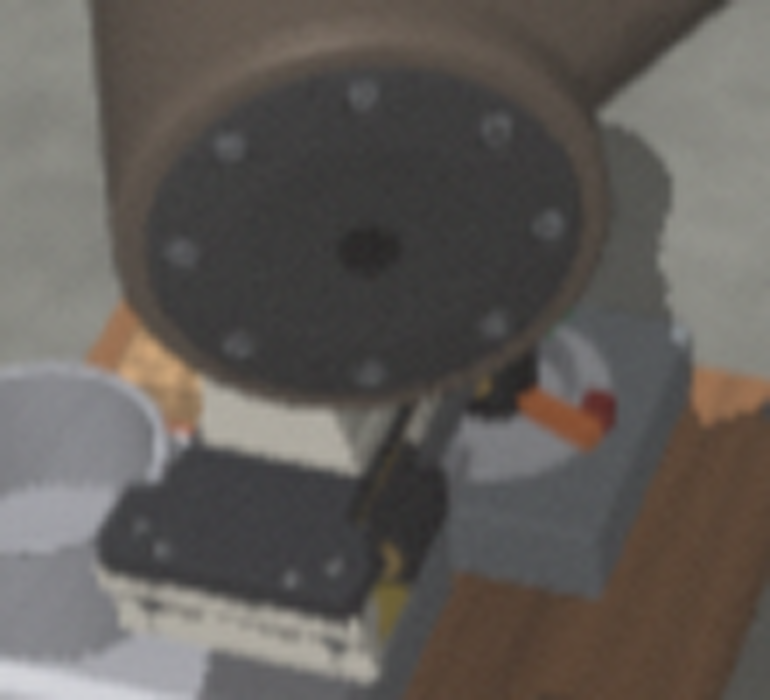

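The handle moves with the gripper at about 3.4 N along the pull, and the pointer has stayed put. I'll keep drawing.

Request:
{"method": "send_rows", "body": {"moves": [[[-0.08,0.012,0],[0,0,0]],[[-0.1,0,0],[0,0,0]],[[-0.1,0,0],[0,0,0]],[[-0.1,0,0],[0,0,0]],[[-0.1,0,0],[0,0,0]],[[-0.1,0,0],[0,0,0]],[[-0.1,0,0],[0,0,0]]]}}

```text
t: 24.3
eef_pos: [0.5558, 0.1264, 0.0781]
tool_rot: [0.0, 0.999, 0.037, -0.0]
ft_force: [3.4, -4.4, -1.2]
opening: 0.45
```

```bash
python3 - <<'E'
from h import *
st();avg(2)
E
```

```text
t 24.3 pos [0.5558 0.1264 0.0781] tooly deg 274.25 z [-0.e+00 -3.e-04 -1.e+00] op mm 39.64 F tool [3.04 4.62 1.18] T tool [-1.559  1.035 -0.07 ] j [ 0.567  0.328 -0.41   0.    -0.832  1.078]
avg T [-1.411  0.322 -0.069] sd 0.033 F [ 1.7   3.79 -0.1 ] tau6 -0.082 0.031 op 40.33
```

Request:
{"method": "send_rows", "body": {"moves": [[[-0.08,0,0],[0,0,0]],[[-0.1,0,0],[0,0,0]],[[-0.1,0,0],[0,0,0]],[[-0.1,0,0],[0,0,0]],[[-0.1,0,0],[0,0,0]],[[-0.07,0,0],[0,0,0]]]}}

```text
t: 25.15
eef_pos: [0.534, 0.1248, 0.0782]
tool_rot: [0.0, 0.999, 0.037, -0.0]
ft_force: [3.7, -4.2, -1.5]
opening: 0.452
```

```bash
python3 - <<'E'
from h import *
st();p=avg(2);crop(p,205,190,315,290,7,"s18.png")
E
```

```text
t 25.15 pos [0.534  0.1248 0.0782] tooly deg 274.25 z [-1.e-04 -4.e-04 -1.e+00] op mm 39.8 F tool [3.36 4.45 1.48] T tool [-1.926  1.061 -0.044] j [ 0.587  0.297 -0.458  0.    -0.816  1.058]
avg T [-1.673  0.51  -0.086] sd 0.05 F [ 1.21  4.94 -0.26] tau6 -0.08 0.018 op 40.08
```

View pics/s18.png

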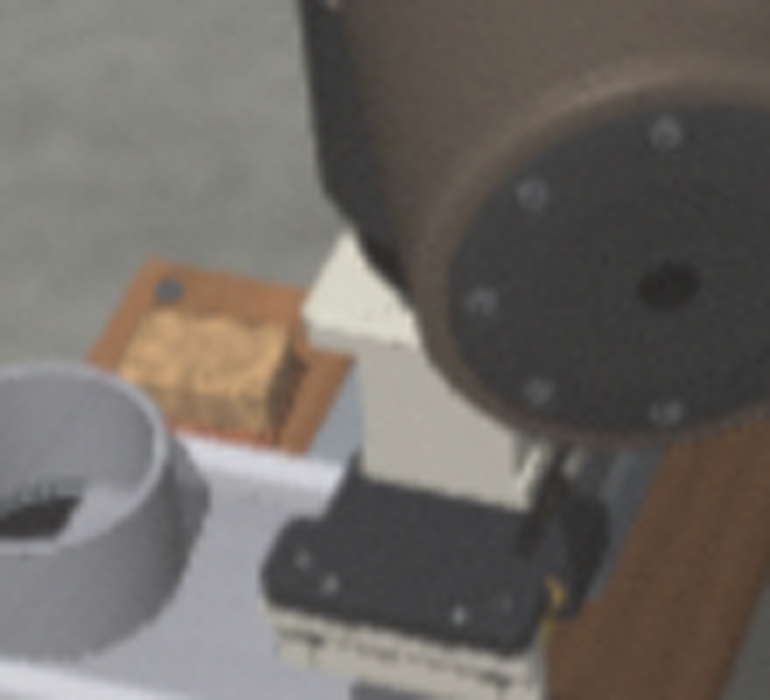

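Request:
{"method": "send_rows", "body": {"moves": [[[-0.06,0,0],[0,0,0]],[[-0.06,0,0],[0,0,0]],[[-0.05,0,0],[0,0,0]]]}}

```text
t: 25.62
eef_pos: [0.5272, 0.1243, 0.0781]
tool_rot: [0.0, 0.999, 0.037, -0.0]
ft_force: [3.4, -5.0, -1.5]
opening: 0.458
```

Request:
{"method": "send_rows", "body": {"moves": [[[-0.025,0,0],[0,0,0]]]}}

```text
t: 25.75
eef_pos: [0.5262, 0.1242, 0.0782]
tool_rot: [0.0, 0.999, 0.037, -0.0]
ft_force: [3.1, -5.9, -0.7]
opening: 0.455
```

Request:
{"method": "send_rows", "body": {"moves": [[[-0.025,0,0],[0,0,0]]]}}

```text
t: 25.88
eef_pos: [0.5253, 0.1241, 0.0782]
tool_rot: [0.0, 0.999, 0.037, -0.0]
ft_force: [2.9, -5.9, -0.4]
opening: 0.457
```

Request:
{"method": "send_rows", "body": {"moves": [[[-0.025,0,0],[0,0,0]]]}}

```text
t: 26.0
eef_pos: [0.5243, 0.124, 0.0782]
tool_rot: [0.0, 0.999, 0.037, -0.0]
ft_force: [3.4, -5.5, -1.0]
opening: 0.455
```

Request:
{"method": "send_rows", "body": {"moves": [[[-0.025,0,0],[0,0,0]],[[0,0,0],[0,0,0]]]}}

```text
t: 26.25
eef_pos: [0.5242, 0.1241, 0.0782]
tool_rot: [0.0, 0.999, 0.037, 0.001]
ft_force: [8.8, -6.2, -4.5]
opening: 0.454
```

The force stepped up from 3.4 to 8.8 N at about 69.5 mm of travel, so the bar is on the buffer. I'll release.

```bash
python3 - <<'E'
from h import *
st();avg(3)
E
```

```text
t 26.25 pos [0.5242 0.1241 0.0782] tooly deg 274.27 z [ 1.3e-03 -3.0e-04 -1.0e+00] op mm 39.92 F tool [8.32 6.86 4.56] T tool [-2.599  2.511 -0.081] j [ 5.970e-01  2.830e-01 -4.810e-01  1.000e-03 -8.060e-01  1.047e+00]
avg T [-2.558  2.486 -0.124] sd 0.022 F [7.57 7.47 4.02] tau6 -0.098 0.0 op 39.84
```

Request:
{"method": "send_rows", "body": {"moves": [[[0,0,0],[0,0,0]],[[0,0,0],[0,0,0]],[[0,0,0],[0,0,0]]], "claw": 0.3}}

```text
t: 26.78
eef_pos: [0.5231, 0.1246, 0.0781]
tool_rot: [-0.0, 0.999, 0.037, -0.0]
ft_force: [0.2, -0.1, 0.6]
opening: 0.683
```

Request:
{"method": "send_rows", "body": {"moves": [[[0,0,-0.2],[0,0,0]],[[0,0,-0.5],[0,0,0]],[[0,0,-0.8],[0,0,0]],[[0,0,-0.8],[0,0,0]],[[0,0,-0.8],[0,0,0]],[[-0.6,0,-0.3],[0,0,0]],[[-0.7,0.6,0],[0,0,0]],[[-0.3,0.9,0],[0,0,0]],[[0,0.9,0],[0,0,0]],[[0,0.9,0],[0,0,0]],[[0,0.9,0],[0,0,0]],[[0,0.9,0],[0,0,0]]]}}

```text
t: 28.28
eef_pos: [0.4745, -0.085, 0.215]
tool_rot: [-0.0, 0.999, 0.037, 0.001]
ft_force: [0.6, -0.7, 0.0]
opening: 0.698
```

Request:
{"method": "send_rows", "body": {"moves": [[[0,0.9,0],[0,0,0]],[[0,0.9,0],[0,0,0]],[[0,0.9,0],[0,0,0]],[[0,0.9,0],[0,0,0]],[[0,0.5,0],[0,0,0]],[[0,0,0],[0,0,0]]]}}

```text
t: 29.02
eef_pos: [0.4865, -0.2485, 0.2144]
tool_rot: [0.0, 0.999, 0.036, -0.0]
ft_force: [-0.4, 0.1, 0.3]
opening: 0.697
```

```bash
python3 - <<'E'
from h import *
st()
p=cams.get_image("side");crop(p,165,215,335,350,4.5,"s20.png")
p=cams.get_image("top");crop(p,200,80,340,255,3.4,"t20.png");cv2.imwrite("pics/t21.png",p["frame"])
q=np.load("q.npy")
u,v=np.array((190,408))/3.4+[200,80]
for x in(.5934-.07,.5934): print(proj(p,[[x,.1286 if x>.55 else .1234,.102]]),(proj(p,[[x,.1286 if x>.55 else .1234,.102]])-[200,80])*3.4)
E
```

```text
t 29.02 pos [ 0.4865 -0.2485  0.2144] tooly deg 274.14 z [-1.e-04 -0.e+00 -1.e+00] op mm 61.32 F tool [-0.37 -0.15 -0.29] T tool [-0.05  -0.197 -0.021] j [-0.114  0.156 -0.291  0.    -1.123  1.756]
[[257.03921175 227.46633854]] [[193.93331997 501.38555102]]
[[255.57007464 199.57328832]] [[188.93825379 406.5491803 ]]
```

View pics/s20.png

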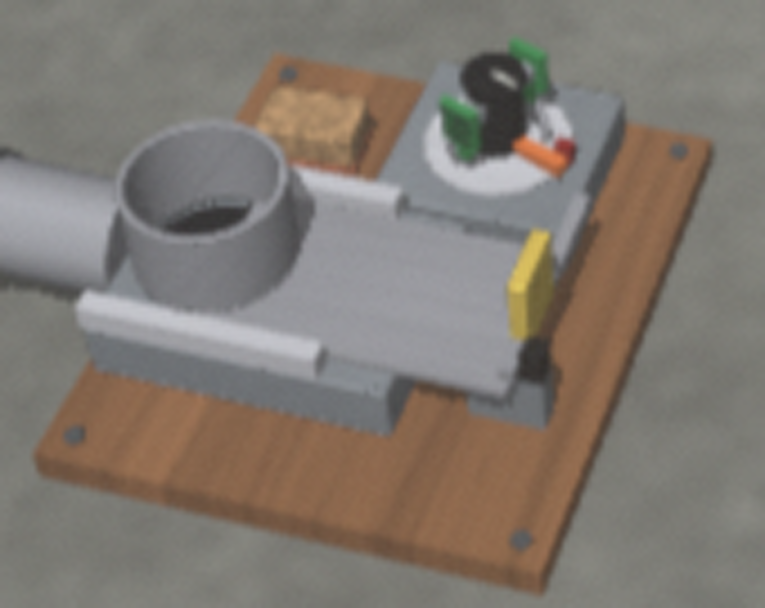

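View pics/t20.png

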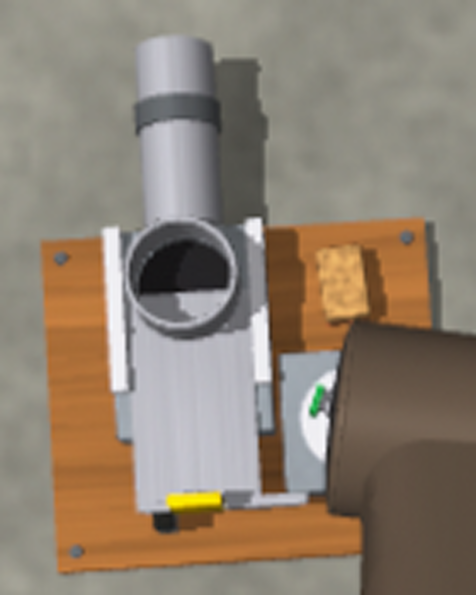

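View pics/t21.png

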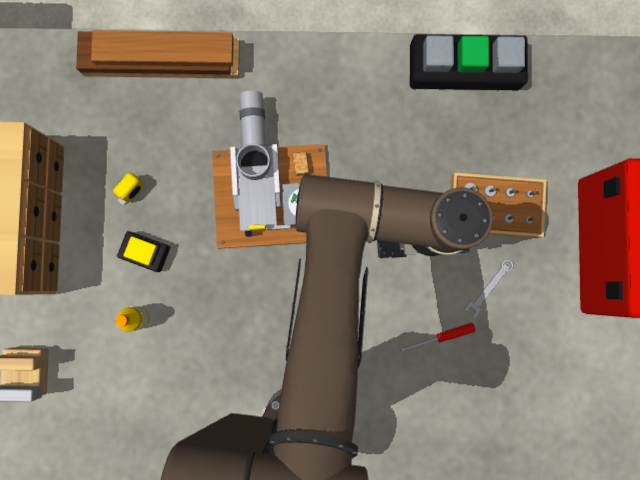

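```bash
python3 - <<'E'
from h import *
from scipy.optimize import least_squares
p=cams.get_image("side");f=p["frame"].astype(float);b,g,r=f[...,0],f[...,1],f[...,2]
w=np.clip(g-np.maximum(b,r),0,None);w[w<12]=0;vv,uu=np.mgrid[:480,:640]
C=[]
for lo,hi in((258,276),(276,292)):
    m=w*((uu>=lo)&(uu<hi)&(vv>218)&(vv<258));C.append([(m*uu).sum()/m.sum(),(m*vv).sum()/m.sum()])
C=np.array(C);print(C,"sep",C[1]-C[0])
for th in(1.15,1.2,1.25):
  for d in(.0275,.025):
    a=YAW+th;n=np.array([-np.sin(a),np.cos(a)])
    Q=[proj(p,np.r_[AX+n*s*d,.085])[0] for s in(-1,1)]
    Q=sorted(Q,key=lambda x:x[0]);print(th,d,np.round(Q[1]-Q[0],2),np.round(Q,1).tolist())
im=cv2.resize(p["frame"][215:265,255:315],None,fx=12,fy=12,interpolation=cv2.INTER_CUBIC)
cv2.imwrite("pics/s22.png",im)
E
```

```text
[[267.15029387 242.1099916 ]
 [282.53867152 228.3921747 ]] sep [ 15.38837765 -13.7178169 ]
1.15 0.0275 [ 16.16 -12.3 ] [[266.3, 242.1], [282.5, 229.8]]
1.15 0.025 [ 14.69 -11.18] [[267.1, 241.5], [281.8, 230.3]]
1.2 0.0275 [ 15.29 -12.8 ] [[266.8, 242.3], [282.1, 229.5]]
1.2 0.025 [ 13.9  -11.64] [[267.5, 241.7], [281.4, 230.1]]
1.25 0.0275 [ 14.38 -13.27] [[267.2, 242.6], [281.6, 229.3]]
1.25 0.025 [ 13.07 -12.06] [[267.9, 241.9], [281.0, 229.9]]
```

View pics/s22.png

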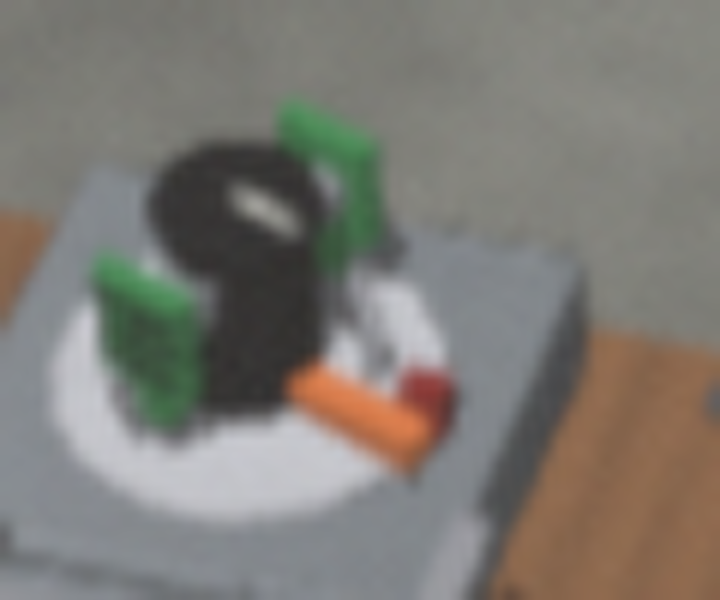

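The final view shows both tabs out: separation 20.6 px, against 20.0 px expected out and 18.1 px if 2.5 mm in. The pointer is at the red stop, and the handle is at the buffer. Handing in.

```bash
python3 -c "
from cell import bot
print(bot.hand_in())"
```

```text
the job is handed in; nothing more can be done
None
```

The dust gate is open and handed in at about 29 s on the robot clock. I pinched both tabs fully in at 16 N and turned the knob counterclockwise until it met the red stop. I then eased back to about 2 N on the stop and released the tabs. After that I drew the handle out to the buffer with an 8 N grip and moved the arm clear.

**Last checks**
- **Tabs and knob:** both tabs are out in the side and top views. The knob stayed put against its return spring and did not move while the gate was drawn, so it is latched.
- **Gate:** the handle sits where 70 mm of travel should put it. The pull rose from 3.4 N to about 8 N on reaching the buffer.
- **Surroundings:** the sanding block and the other things I could see are where they were; the arm hid part of the bit tray. The measured force on the tool was about zero at the end, so the arm is touching nothing.

**Not clean**
- **Stop load:** I made one turning step at the stop without reading the force after the step before it. Torque at the knob peaked at about 0.67 N·m, roughly 11–12 N on the stop, against its limits of 0.75 N·m and 15 N. The stop shows no damage.
- **Knob angle:** the pictures put the knob at about 1.2 rad, while the tool read about 1.27 rad when it met the stop. I put this down to give in the grip and play in the latch, but did not measure it separately.

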